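# Zero the clamp gauge and hold a padlock in the bar clamp

## Robot

A 7-joint arm with a two-finger parallel gripper is mounted at the origin on the work surface; the furniture and walls round the work are solid. World frame = base frame: x ahead of the robot, y to its left, z up, the work surface at z = 0. Lengths are in m, angles in rad, forces in N, time in s.
With the tool pointing down it reaches from about 0.425 to 0.875 m from the base axis. Payload 4.7 kg.
Tool frame: the origin (TCP) lies at the very end of the fingers, on their centre line; the grasp point (between the pads) lies 19 mm behind it; x points along the fingers, z is the direction in which the jaws open and shut, and the axes are right-handed (so a half turn about x gives the same grasp; the last joint's range is limited). The gripper opens to 87 mm and grips with 3 to 60 N. Pads are 19 mm wide; open, the fingers measure 117 mm over their backs; the gripper's body (75 mm by 190 mm) begins 51 mm behind the grasp point.
Start: joints at [-1.275, 0.321, -0.07, 1.45, 0.023, 1.371, -0.057], TCP at [0.181, 0.624, 0.223] pointing down, gripper open.
Joint ranges: [-2.86, 2.86], [-0.3, 2.09], [-1.38, 1.24], [0.06, 2.45], [-1.56, 4.7], [0.09, 2.05], [-2.69, 2.69]. Speed limits (rad/s): [2.57, 2.57, 3.14, 3.14, 3.14, 3.14, 3.14].

## Interface

Orientations are given as a rotation vector (axis times angle).
In Python, from bench import * gives the robot as it stands.
- The arm moves only by the shell command python3 -m handwheel 'ROWS' [OPENING] [FORCE]. ROWS is JSON, a list of rows, each an object with "xyz": the shift along the world's x, y, z in cm, a list of three; "angular": the turn, a rotation vector about the world's x, y, z in degrees, a list of three. A call has 1 to 5 rows; each row shifts and turns the pose as measured when the row begins; what a row does not reach is not made up. A row lasts 1/12 s, in which the tool goes at most 41.7 mm and 7.16 degrees, less where a joint would pass 70% of its speed; a pose out of reach is approached as far as the arm can. A call with a gripper value outside its range is refused whole. OPENING is the finger opening in cm, from 0 to 8.7, set as the call begins (- or left out, the last holds). The fingers move at their own pace and stop on an object; FORCE is the grip in N (left out, the last holds). Time passes only in rows, so rows that do not move let the fingers close. It gives the time, the measured TCP pose, the force and the opening at its end, in the units of the state.
- get_state(): the state, without advancing time (a new reading comes with each control period).
- get_image(name): name is "side" or "top"; returns a dict with "pixels" (420x560x3 uint8, blue, green, red), "K" (3x3 intrinsics, pixels), "dist" ([k1, k2, p1, p2, k3] as OpenCV has them; the pictures are not rectified), "cam_to_world" (4x4, takes a point from camera to world coordinates). Camera axes: x right, y down, z forward; pixel columns grow to the right and rows downward; lengths in m; the calibration is good to about 2 mm. A picture is of the moment at which its call begins. There is no depth.
- close_job(): hands the job in, once; it reports no verdict.
The state is a dict: "time": time; "joint_positions": joint angles; "qd": joint speeds; "joint_torque": joint torques, N m; "position": TCP position; "tool_rot": TCP orientation; "ft_force": force on the tool from outside, world axes, zero at the start; "torque": the same for the moment, N m; "grip_width": opening from 0.0 (shut) to 1.0 (fully open).
Only numpy, scipy, OpenCV 4.12 (cv2) and the standard library are available. Lean on these libraries where they do the work, as an engineer would, in place of code of your own. Each camera call takes 0.05 s, during which the arm holds its last target.

## Task

The green padlock in the desk's bar clamp is to have its key cylinder changed, so hold it fast. First, with the jaw still clear of the padlock, turn the gauge's bezel until the blue zero mark stands under the needle; then pump the orange trigger towards the black handle, letting it come back between strokes, until the jaw clamps the padlock against the sprung anvil and the needle stands in the green band, and finish while still holding the trigger there. Never let the needle reach the red, do not push the jaw, its bar or the padlock by hand, and leave the things lying about where they are.

Things in the scene. Friction and masses are not known exactly. Their poses are not given: they have to be found in the camera images.
- clamp: Grey bar clamp fixed to the desk, base 320 x 86 x 12 mm. Origin: on the desk under the middle of the clamping line, which is its y axis (trigger and jaw move to +y); z up. In this frame, mm: anvil face at y 45, jaw and anvil tops at z 41, head under the handle to z 59; the bar lies on x 0 at z 23 to 37 and sticks out behind the trigger to y -188 at most.
- handle_face (a point): Point on the outer face (towards the jaw, clamp +y) of the fixed black handle, at clamp (0, -82, 100) mm. The handle is an upright plate 28 (x) x 12 (y) mm from z 55 to 130 mm.
- clamp_trigger: Orange trigger, upright plate 28 (x) x 12 (y) x 68 (z) mm, top at z 130 mm. Origin: centre of its outer face, turned away from the handle, at z 96 mm; at rest 58 mm from the handle's outer face (the width over both, for a squeeze between two fingers). Slides 20 mm along clamp +y towards the handle; a spring (2.4 N at rest, 4.8 N at full stroke) brings it back when let go.
- clamp_jaw: Moving jaw on a toothed bar; origin: centre of its front face (38 x 26 mm), z 28 mm. Starts 18 to 35 mm from the padlock. The trigger drives it 1:1 to clamp +y by a rack of 6 mm pitch (up to 6 mm of a stroke idle); when the trigger returns 3 N of friction keep the jaw. Several strokes are needed. Once it clamps, the anvil spring pushes it back if the trigger is let go.
- padlock: Green padlock 72 x 45 x 21 mm lying flat, loose, on the base plate (12 mm over the desk) between jaw and anvil. Origin: middle of its underside; its y axis lies along the clamping line (45 mm between the clamped sides), its shackle points to its +x. 5 to 10 mm free between it and the anvil at the start.
- dial_center (a point): On the turning axis of the gauge's bezel, at mid-height of its rim (67 mm over the desk). The bezel is a dark knurled upright cylinder, 60 mm across, 18 mm high (z 58 to 76 mm) on a housing 52 mm across; free to grip from above across any diameter.
- dial_bezel (a joint): Turn of the bezel and its white scale, rad, clockwise from above positive; 0: blue zero mark under the unloaded needle, which points to clamp +x. Starts 0.5 to 1.25, range -1.5 to 1.5, stays where left (0.06 N m friction). Clockwise from the zero mark the scale has a green band from 1.2 to 1.8 rad and a red one from 2.3 to 3.0 rad.
- dial_needle (a joint): Turn of the black needle, rad, clockwise from above positive, 0 unloaded. It shows the squeeze on the anvil: 0.35 rad per mm that the anvil gives way, 3 N per mm.
- brass_padlock: Bystander: brass padlock 72 x 45 x 21 mm lying on the desk behind the clamp. Origin: middle of its underside.
- sticky_pad: Bystander: yellow pad of notes 70 x 75 x 21 mm behind the clamp. Origin: middle of its underside.
- key: Bystander: key with a green tag, 138 x 34 x 4 mm, flat on the desk in front of the clamp. Origin: middle of its underside.
- mug: Bystander: green mug, 80 mm across, 102 mm high, to the left. Origin: middle of its underside.
Things that resemble listed ones, but are neither listed nor needed, are in the scene too. There is more than one size of the padlock; the job needs the middle-sized.

How it is judged:
On the way, in this order (a step that is already met when the one before it is completed fails the run):
1. gauge zeroed: the bezel's blue mark within 0.12 rad of the unloaded needle, the jaw not yet touching the padlock (value of joint dial_bezel between -0.12 and 0.12 rad and value of joint dial_needle below 0.1 rad and contact force between clamp_jaw and padlock below 0.1 N), for 0.3 s.
2. the jaw presses the padlock against the anvil: the needle has moved by 0.2 rad, driven by the trigger (value of joint dial_needle above 0.2 rad and contact force between clamp_jaw and padlock above 0.5 N and contact force between the fingers and clamp_trigger above 0.5 N), for 0.05 s.
At the end, for the whole second after the job is handed in: Ends with the fingers holding the trigger (over 2 N): jaw on padlock over 4 N, needle between 1.05 and 1.95 rad (green band plus 0.15 rad either side), bezel within 0.15 rad of zero, padlock flat (within 0.12 rad) and still (under 20 mm/s) (value of joint dial_needle between 1.05 and 1.95 rad and contact force between clamp_jaw and padlock above 4 N and contact force between the fingers and clamp_trigger above 2 N and value of joint dial_bezel between -0.15 and 0.15 rad and angle between padlock's own z axis and vertical below 0.12 rad and linear speed of padlock below 0.02 m/s); the arm keeps its last pose, push and grip.
It fails at once if padlock crushed: needle in the red (beyond 2.4 rad) (value of joint dial_needle above 2.4 rad).
It fails at once if the robot pushes the jaw, its bar or the padlock itself (over 2 N) (contact force between any of the arm, the fingers and clamp_jaw above 2 N or contact force between any of the arm, the fingers and padlock above 2 N).
It fails at once if a bystander moved more than 20 mm (distance of any of brass_padlock, sticky_pad, key, mug from where it was at the start of the episode above 0.02 m).
It also fails if it takes over 56 s, if anything falls off the work surface, if the arm or the gripper's body presses on something with over 40 N, if the wrist force passes 120 N, or if a joint passes its speed limit or range.

## Working session

There is one attempt and no reset: what is moved stays moved. The work goes in short steps, Python scripts to look and compute and a shell command to move; the robot and the scene stay as the last step left them, time stands still between calls to the robot, and variables do not carry over. Pictures are saved under pics/ and viewed, and the job is handed in when it is done.

```bash
mkdir -p pics; ls
python3 - <<'E'
from bench import *
import cv2
print(get_state())
for n in ("side","top"):
    d=get_image(n); cv2.imwrite(f"pics/{n}0.png",d["pixels"]); print(n,d["K"],d["dist"],d["cam_to_world"])
E
```

```text
pics
{'time': 0.0, 'joint_positions': array([-1.27490239,  0.32183757, -0.07008165,  1.45165397,  0.02261251,
        1.37079732, -0.05690347]), 'qd': array([-0.00109386,  0.00091348, -0.00036438,  0.00068863, -0.00054383,
       -0.00037711, -0.00045911]), 'joint_torque': array([ 5.89185788e-05, -4.91295683e+01, -4.03866330e-01, -3.12540150e+01,
       -6.39580702e-02,  4.33164428e-02,  1.60900249e-04]), 'position': array([0.18065402, 0.62382346, 0.22146259]), 'tool_rot': array([-1.00040883,  1.3309138 ,  0.99835714]), 'ft_force': array([-0.73705345, -0.08963088, -0.21175917]), 'torque': array([-0.02107064,  0.04072249,  0.00155338]), 'grip_width': 0.9996005849578427}
side [[450.64633034   0.         272.93715678]
 [  0.         450.64633034 216.21655247]
 [  0.           0.           1.        ]] [-0.0409386  0.         0.         0.         0.       ] [[ 0.99956591  0.00465944  0.02909074  0.49833909]
 [-0.02508923 -0.38298266  0.92341476 -0.78496395]
 [ 0.01544385 -0.92374378 -0.38269951  0.44663856]
 [ 0.          0.          0.          1.        ]]
top [[523.38164616   0.         271.44326627]
 [  0.         523.38164616 203.41066149]
 [  0.           0.           1.        ]] [-0.00115976  0.          0.          0.          0.        ] [[ 4.73332748e-02 -9.76867633e-01  2.08540616e-01  2.84718214e-01]
 [-9.98878883e-01 -4.61367426e-02  1.06008992e-02  5.72080038e-02]
 [-7.34290545e-04 -2.08808592e-01 -9.77956253e-01  1.23643940e+00]
 [ 0.00000000e+00  0.00000000e+00  0.00000000e+00  1.00000000e+00]]
```

View pics/side0.png

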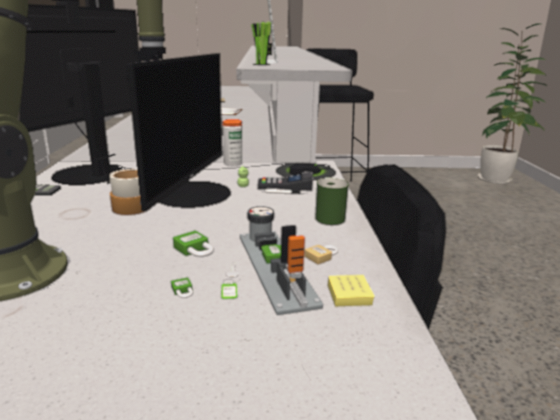

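View pics/top0.png

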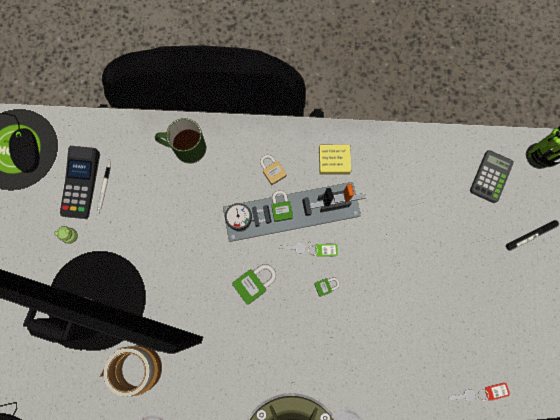

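The top view shows the clamp with its gauge at (237,216), green padlock at (283,208) and trigger at (350,190). The monitor is near (100,310) and the mug at (187,140). I'll zoom in next.

```bash
cat > h.py <<'E'
from bench import *
import cv2, numpy as np
def ray(d,px):
    p=cv2.undistortPoints(np.array([[px]],float),d["K"],np.array(d["dist"]))[0,0]
    T=d["cam_to_world"]; v=T[:3,:3]@[p[0],p[1],1]; return T[:3,3],v
def onz(d,px,z):
    o,v=ray(d,px); return o+v*(z-o[2])/v[2]
def proj(d,P):
    T=np.linalg.inv(d["cam_to_world"]); 
    r,_=cv2.Rodrigues(T[:3,:3]); return cv2.projectPoints(np.atleast_2d(np.array(P,float)),r,T[:3,3],d["K"],np.array(d["dist"]))[0][:,0]
def crop(d,name,x0,y0,x1,y1,s):
    cv2.imwrite(f"pics/{name}.png",cv2.resize(d["pixels"][y0:y1,x0:x1],None,fx=s,fy=s,interpolation=cv2.INTER_CUBIC))
E
python3 - <<'E'
from h import *
d=get_image("top"); crop(d,"t1",215,170,375,250,5)
d=get_image("side"); crop(d,"s1",225,195,385,315,5)
E
```

```text
(no output)
```

View pics/t1.png

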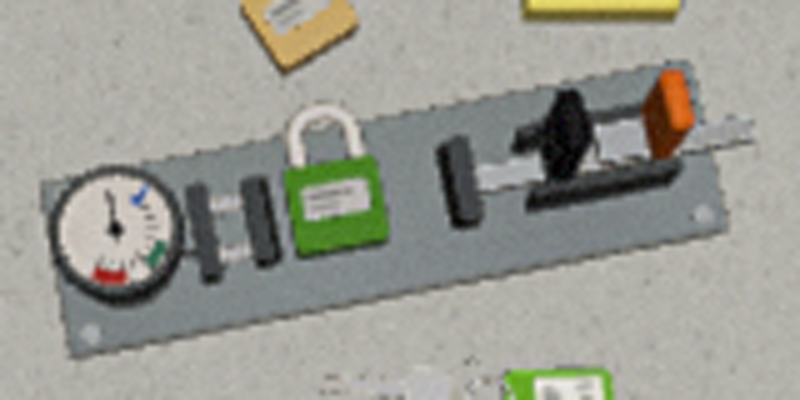

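View pics/s1.png

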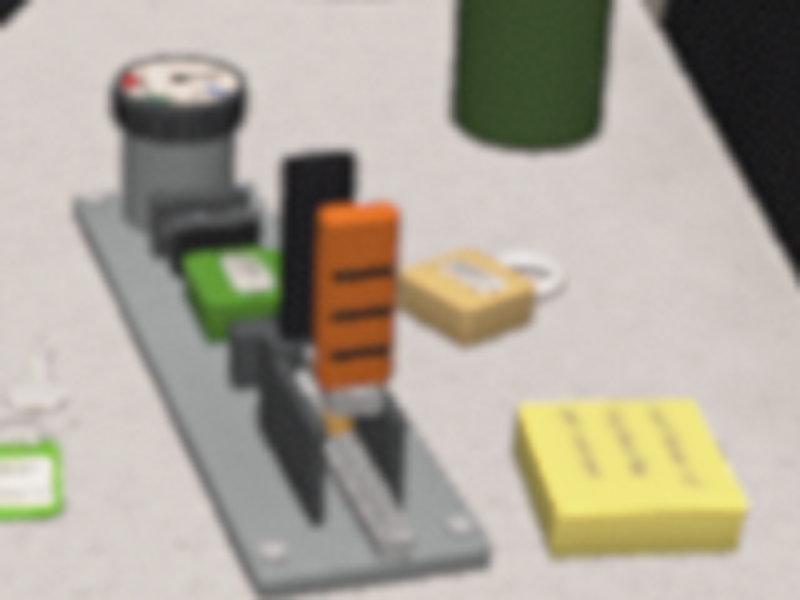

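The crop shows base-plate corners at crop pixels (42,182), (690,62), (728,230) and (73,357). The dial is at (116,230), the blue mark at (140,193) and the needle points up and slightly left. Now the pose.

Run:
```python
from h import *
d=get_image("top")
f=lambda u,v:(215+u/5-.4,170+v/5-.4)
C=np.array([onz(d,f(*p),.012) for p in [(42,182),(690,62),(728,230),(73,357)]])
print(C.round(4)); print([np.linalg.norm(C[i]-C[(i+1)%4]).round(4) for i in range(4)])
print("center",C.mean(0))
yv=(C[0]-C[1]+C[3]-C[2])[:2]; yv/=np.linalg.norm(yv); xv=np.array([yv[1],-yv[0]])
print("y axis",yv,"xaxis",xv,np.degrees(np.arctan2(yv[1],yv[0])))
c=C.mean(0)[:2]
img=d["pixels"]; h=cv2.cvtColor(img,cv2.COLOR_BGR2HSV)
# bezel dark rim + dial
g=img[195:245,218:258]; 
sub=cv2.resize(img[200:236,222:256],None,fx=8,fy=8,interpolation=cv2.INTER_CUBIC)
gm=(cv2.cvtColor(sub,cv2.COLOR_BGR2GRAY)>150).astype(np.uint8)
n,l,st,ce=cv2.connectedComponentsWithStats(gm)
i=1+np.argmax(st[1:,4]); cs,_=cv2.findContours((l==i).astype(np.uint8),0,1)
e=cv2.fitEllipse(cv2.convexHull(max(cs,key=cv2.contourArea))); print(e)
u=(222+(e[0][0]+.5)/8-.5,200+(e[0][1]+.5)/8-.5)
D=onz(d,u,.076);print("dial",u,D)
pts={"dial":D,"anvil":onz(d,f(271,222),.041)}
m=(h[...,0]<14)&(h[...,1]>180)&(h[...,2]>120); m=m.astype(np.uint8); m[:170]=0;m[240:]=0;m[:,:330]=0;m[:,380:]=0
ys,xs=np.nonzero(m);print("orange",xs.min(),xs.max(),ys.min(),ys.max())
# trigger top corners z=.130 crop
for k,p,z in [("trig outer far",(684,72),.13),("trig outer near",(694,125),.13),("trig inner far",(665,72),.13),("handle outer far",(579,95),.13),("handle outer near",(592,130),.13),("jaw front far",(440,145),.041),("jaw front near",(455,225),.041),("anvil a",(268,180),.041),("anvil b",(280,262),.041),("pad tl",(285,172),.033),("pad tr",(377,155),.033),("pad br",(388,240),.033),("pad bl",(300,257),.033),("bar end",(755,130),.037)]:
    pts[k]=onz(d,f(*p),z)
for k,P in pts.items():
    r=P[:2]-c; print(k,P.round(4),"rel",(r@xv).round(4),(r@yv).round(4))
for n,p in [("blue",(140,193)),("needle",(110,192)),("green",(157,253)),("red",(110,276)),("hub",(115,228))]:
    r=(onz(d,f(*p),.076)-D)[:2]; print(n, np.hypot(*r).round(4),"cw from +x", np.arctan2(-(r@yv),r@xv).round(3))
```

```text
[[ 0.534   0.1858  0.012 ]
 [ 0.6078 -0.1226  0.012 ]
 [ 0.5262 -0.1419  0.012 ]
 [ 0.4507  0.1656  0.012 ]]
[np.float64(0.3172), np.float64(0.0839), np.float64(0.3167), np.float64(0.0858)]
center [0.52966921 0.0217159  0.012     ]
y axis [-0.23552028  0.97186943] xaxis [0.97186943 0.23552028] 103.62229344148776
((128.4212646484375, 128.68218994140625), (174.35122680664062, 179.81857299804688), 65.18821716308594)
dial (237.6151580810547, 215.64777374267578) [0.50037342 0.14468313 0.076     ]
orange 347 353 184 195
dial [0.5004 0.1447 0.076 ] rel 0.0005 0.1264
anvil [0.5142 0.0751 0.041 ] rel -0.0025 0.0555
trig outer far [ 0.5721 -0.1028  0.13  ] rel 0.0119 -0.131
trig outer near [ 0.5486 -0.1075  0.13  ] rel -0.0121 -0.13
trig inner far [ 0.5717 -0.0945  0.13  ] rel 0.0135 -0.1228
handle outer far [ 0.5596 -0.0573  0.13  ] rel 0.0105 -0.0839
handle outer near [ 0.5443 -0.0633  0.13  ] rel -0.0059 -0.0861
jaw front far [ 0.5546 -0.0021  0.041 ] rel 0.0186 -0.029
jaw front near [ 0.5168 -0.0104  0.041 ] rel -0.0201 -0.0282
anvil a [0.5341 0.0775 0.041 ] rel 0.0174 0.0532
anvil b [0.4955 0.07   0.041 ] rel -0.0218 0.055
pad tl [0.5399 0.0698 0.033 ] rel 0.0213 0.0443
pad tr [0.5502 0.0269 0.033 ] rel 0.0211 0.0003
pad br [0.5098 0.0202 0.033 ] rel -0.0197 0.0032
pad bl [0.4997 0.0609 0.033 ] rel -0.0198 0.0451
bar end [ 0.5697 -0.15    0.037 ] rel -0.0016 -0.1763
blue 0.0204 cw from +x 0.763
needle 0.0178 cw from +x 0.047
green 0.0217 cw from +x 2.263
red 0.021 cw from +x -2.856
hub 0.001 cw from +x 0.144
```

Scale, sizes and layout agree: the clamp y axis points at 103.6° in the world, the dial is at (0.500, 0.145), and the bezel stands at about +0.77 rad. The arm starts behind the monitor, so I'll locate the monitor before crossing.

Run:
```python
from h import *
from scipy.spatial.transform import Rotation as R
d=get_image("top"); crop(d,"t2",0,230,230,420,3)
s=get_image("side"); crop(s,"s2",0,0,260,230,3)
st=get_state(); print(R.from_rotvec(st["tool_rot"]).as_matrix().round(3))
print(proj(s,[st["position"]]),proj(d,[st["position"]]))
```

```text
[[-0.    -0.961  0.278]
 [-0.     0.278  0.961]
 [-1.    -0.    -0.   ]]
[[157.02777559 107.55288115]] [[-34.33982266 357.28772321]]
```

View pics/t2.png

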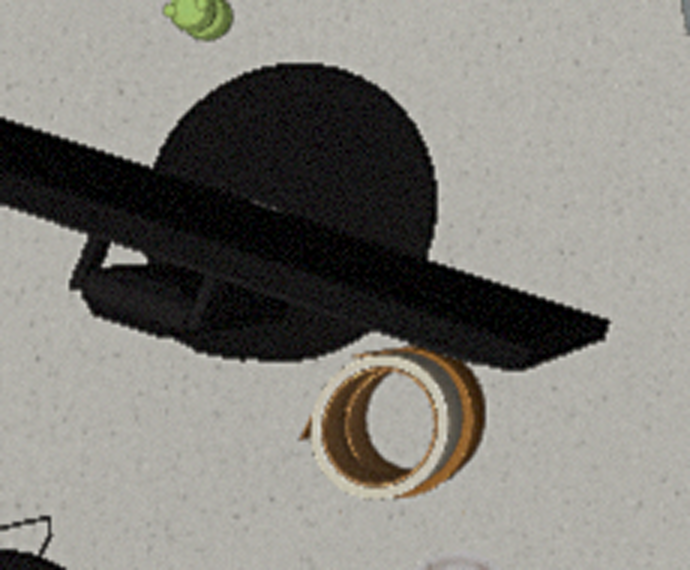

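View pics/s2.png

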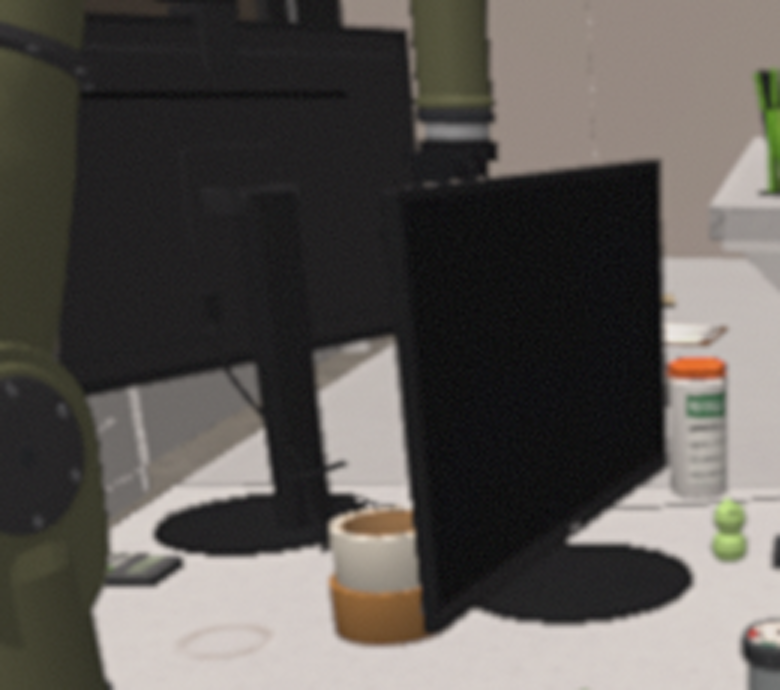

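Run:
```python
from h import *
d=get_image("top"); s=get_image("side")
def tri(a,b):
    o1,v1=ray(d,a);o2,v2=ray(s,b)
    A=np.c_[v1,-v2]; t=np.linalg.lstsq(A,o2-o1,rcond=None)[0]
    p,q=o1+v1*t[0],o2+v2*t[1]; return ((p+q)/2).round(3),np.linalg.norm(p-q).round(3)
print("near top",tri((522/3,230+368/3),(400/3,190/3)))
print("near bot",tri((608/3,230+322/3),(430/3,628/3)))
# far top corner assume height of near top
zt=tri((522/3,230+368/3),(400/3,190/3))[0][2]
print("far top",onz(s,(220,53.5),zt), "far bot", onz(s,(221,154),.1))
```

```text
near top (array([0.225, 0.21 , 0.38 ]), np.float64(0.012))
near bot (array([0.227, 0.206, 0.052]), np.float64(0.006))
far top [0.3749059  0.66465177 0.38      ] far bot [0.38101946 0.5369781  0.1       ]
```

The monitor's top is at z ≈ 0.38, spanning (0.225, 0.21) to (0.375, 0.66), right between the arm and the clamp. I'll lift over it.

```bash
python3 -m handwheel '[{"xyz":[0,0,4],"angular":[0,0,0]},{"xyz":[0,0,4],"angular":[0,0,0]},{"xyz":[0,0,4],"angular":[0,0,0]},{"xyz":[0,0,4],"angular":[0,0,0]},{"xyz":[0,0,4],"angular":[0,0,0]}]' 8.7
```

```text
time: 0.87
position: [0.179, 0.6165, 0.4158]
tool_rot: [-1.016, 1.35, 0.988]
ft_force: [0.3, 1.5, -0.1]
grip_width: 0.993
```

```bash
python3 -m handwheel '[{"xyz":[0,0,4],"angular":[0,0,0]},{"xyz":[0,0,4],"angular":[0,0,0]},{"xyz":[1,-1,1],"angular":[0,0,0]},{"xyz":[2.5,-3,0],"angular":[0,0,0]},{"xyz":[2.5,-3,0],"angular":[0,0,0]}]'
python3 - <<'E'
from h import *
s=get_image("side");cv2.imwrite("pics/s3.png",s["pixels"]); print(get_state()["joint_positions"].round(2))
E
```

```text
time: 1.28
position: [0.2328, 0.551, 0.5184]
tool_rot: [-1.015, 1.333, 1.011]
ft_force: [1.5, -0.7, -0.2]
grip_width: 1.002
[-1.19  0.26 -0.02  0.94  0.01  1.95  0.09]
```

View pics/s3.png

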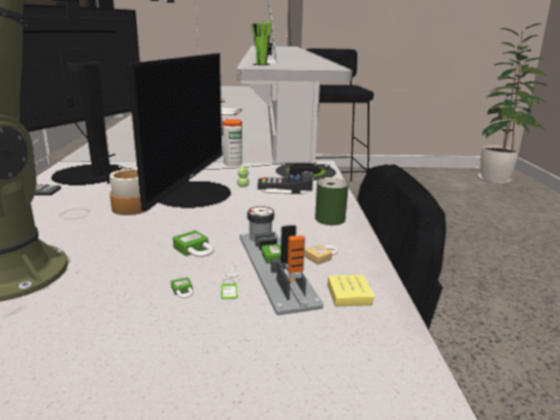

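The arm is above the monitor and out of the side view, and nothing was disturbed. I'll cross to the dial now.

```bash
python3 -m handwheel '[{"xyz":[2.4,-3.2,-0.5],"angular":[0,0,0]},{"xyz":[2.4,-3.2,-0.5],"angular":[0,0,0]},{"xyz":[2.4,-3.2,-0.5],"angular":[0,0,0]},{"xyz":[2.4,-3.2,0],"angular":[0,0,0]},{"xyz":[2.4,-3.2,0],"angular":[0,0,0]}]'; python3 -m handwheel '[{"xyz":[2.4,-3.2,0],"angular":[0,0,0]},{"xyz":[2.4,-3.2,0],"angular":[0,0,0]},{"xyz":[2.4,-3.2,0],"angular":[0,0,0]},{"xyz":[2.4,-3.2,-1],"angular":[0,0,0]},{"xyz":[2.4,-3.2,-2],"angular":[0,0,0]}]'
```

```text
time: 1.75
position: [0.3545, 0.3875, 0.5026]
tool_rot: [-1.013, 1.333, 1.008]
ft_force: [0.8, 0.2, 0.4]
grip_width: 0.999
time: 2.17
position: [0.4754, 0.2224, 0.4778]
tool_rot: [-1.01, 1.326, 1.005]
ft_force: [1.0, 0.9, -0.7]
grip_width: 1.001
```

```bash
python3 -m handwheel '[{"xyz":[0.5,-2.5,-3],"angular":[0,0,0]},{"xyz":[0.5,-2,-3.4],"angular":[0,0,0]},{"xyz":[0.5,-1.5,-3.6],"angular":[0,0,0]},{"xyz":[0.5,-1,-3.8],"angular":[0,0,0]},{"xyz":[0.3,-0.6,-4],"angular":[0,0,0]}]'; python3 -m handwheel '[{"xyz":[0,0,-4],"angular":[0,0,0]},{"xyz":[0,0,-4],"angular":[0,0,0]},{"xyz":[0,0,-4],"angular":[0,0,0]},{"xyz":[0,0,-3],"angular":[0,0,0]},{"xyz":[0,0,0],"angular":[0,0,0]}]'
```

```text
time: 2.58
position: [0.5058, 0.1318, 0.2988]
tool_rot: [-0.999, 1.318, 0.983]
ft_force: [-0.5, 0.2, 0.8]
grip_width: 1.0
time: 3.0
position: [0.4996, 0.1245, 0.1345]
tool_rot: [-0.991, 1.332, 0.98]
ft_force: [-1.7, -0.7, -0.9]
grip_width: 0.999
```

```bash
python3 -m handwheel '[{"xyz":[0,2,0],"angular":[0,0,0]},{"xyz":[0,0,0],"angular":[0,0,0]},{"xyz":[0,0,0],"angular":[0,0,0]}]'
python3 - <<'E'
from h import *
from scipy.spatial.transform import Rotation as R
s=get_state();print(R.from_rotvec(s["tool_rot"]).as_matrix().round(3),s["joint_positions"].round(2))
s=get_image("side");crop(s,"s4",180,100,340,220,5)
E
```

```text
time: 3.25
position: [0.4991, 0.1436, 0.1352]
tool_rot: [-0.99, 1.336, 0.979]
ft_force: [-0.3, -0.4, 0.5]
grip_width: 0.996
[[ 0.005 -0.955  0.297]
 [-0.005  0.297  0.955]
 [-1.    -0.006 -0.003]] [-0.65  0.1   0.34  1.9  -0.03  1.14  0.96]
```

View pics/s4.png

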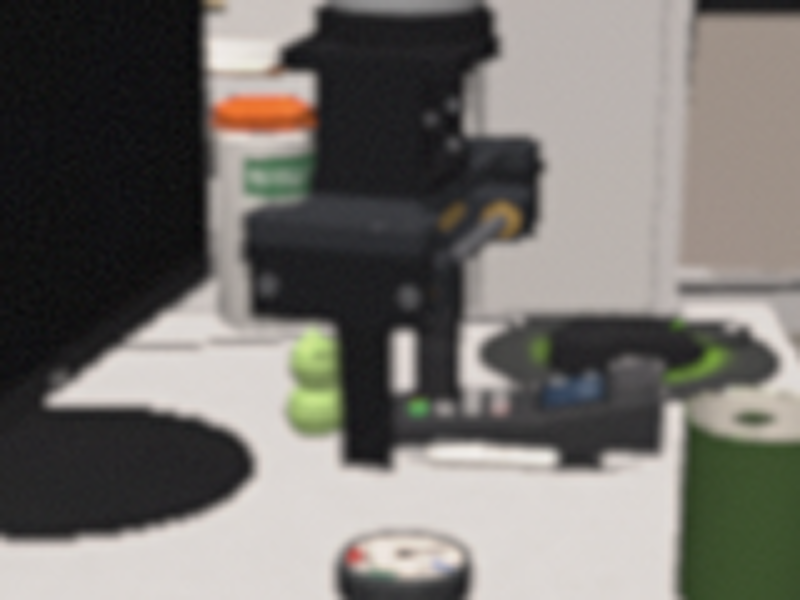

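The gripper is over the dial with its fingers straddling it (dial at crop (402,560)). I'll descend.

```bash
python3 -m handwheel '[{"xyz":[0.1,0.1,-3],"angular":[0,0,0]},{"xyz":[0,0,-2],"angular":[0,0,0]},{"xyz":[0,0,-2],"angular":[0,0,0]},{"xyz":[0,0,-1],"angular":[0,0,0]},{"xyz":[0,0,0],"angular":[0,0,0]}]'
```

```text
time: 3.72
position: [0.5075, 0.1474, 0.0628]
tool_rot: [-0.99, 1.316, 0.974]
ft_force: [-0.3, -0.5, 0.3]
grip_width: 1.003
```

```bash
python3 -m handwheel '[{"xyz":[-0.7,-0.3,-0.6],"angular":[0,0,0]},{"xyz":[0,0,-0.5],"angular":[0,0,0]},{"xyz":[0,0,0],"angular":[0,0,0]}]'
```

```text
time: 3.97
position: [0.5022, 0.1444, 0.0543]
tool_rot: [-0.99, 1.312, 0.972]
ft_force: [0.5, 0.0, -0.2]
grip_width: 0.998
```

```bash
python3 -m handwheel '[{"xyz":[-0.2,0,-0.4],"angular":[0,0,0]},{"xyz":[0,0,0],"angular":[0,0,0]}]'; python3 -m handwheel '[{"xyz":[0,0,0],"angular":[0,0,0]},{"xyz":[0,0,0],"angular":[0,0,0]},{"xyz":[0,0,0],"angular":[0,0,0]},{"xyz":[0,0,0],"angular":[0,0,0]},{"xyz":[0,0,0],"angular":[0,0,0]}]' 5 15
```

```text
time: 4.13
position: [0.5009, 0.1446, 0.0515]
tool_rot: [-0.989, 1.309, 0.971]
ft_force: [-0.6, 0.6, 0.0]
grip_width: 1.0
time: 4.55
position: [0.5018, 0.1447, 0.0529]
tool_rot: [-0.99, 1.307, 0.97]
ft_force: [-3.2, -9.5, 0.8]
grip_width: 0.708
```

```bash
python3 -m handwheel '[{"xyz":[-0.1,-0.2,0],"angular":[0,0,0]},{"xyz":[0,0,0],"angular":[0,0,0]}]' - 25; python3 -m handwheel '[{"xyz":[0,0,0],"angular":[0,0,6]},{"xyz":[0,0,0],"angular":[0,0,6]},{"xyz":[0,0,0],"angular":[0,0,6]}]'
python3 - <<'E'
from h import *
from scipy.spatial.transform import Rotation as R
s=get_state();m=R.from_rotvec(s["tool_rot"]).as_matrix();print(np.degrees(np.arctan2(m[1,2],m[0,2])),s["position"],s["torque"])
d=get_image("top"); crop(d,"t5",215,170,295,250,7)
E
```

```text
time: 4.72
position: [0.5015, 0.1437, 0.0528]
tool_rot: [-0.99, 1.305, 0.97]
ft_force: [-0.1, 0.2, 0.3]
grip_width: 0.684
time: 4.97
position: [0.5016, 0.1443, 0.0529]
tool_rot: [-1.227, 1.163, 1.215]
ft_force: [-0.3, 0.5, -1.0]
grip_width: 0.683
91.4503838062137 [0.50155651 0.14432359 0.05286305] [-0.10050247 -0.05374258 -0.03400217]
```

View pics/t5.png

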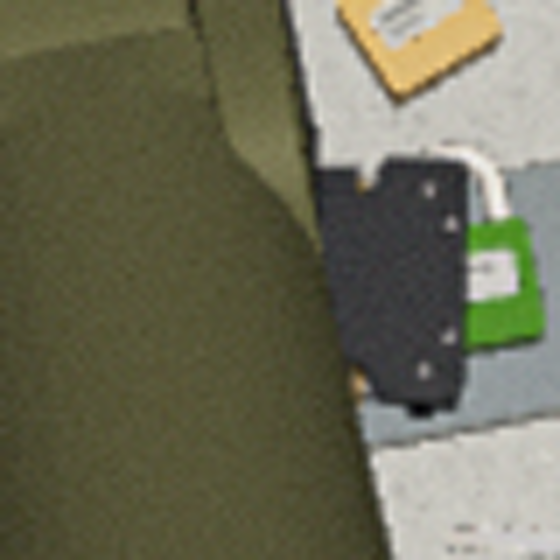

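```bash
python3 -m handwheel '[{"xyz":[0,0,0],"angular":[0,0,6]},{"xyz":[0,0,0],"angular":[0,0,6]},{"xyz":[0,0,0],"angular":[0,0,6]},{"xyz":[0,0,0],"angular":[0,0,6]},{"xyz":[0,0,0],"angular":[0,0,0]}]'
python3 - <<'E'
from h import *
from scipy.spatial.transform import Rotation as R
y=lambda r:np.degrees(np.arctan2(*R.from_rotvec(r).as_matrix()[[1,0],[2,2]]))
s=get_state();print(y([-.99,1.305,.97]),y(s["tool_rot"]),s["position"],s["torque"])
d=get_image("side"); crop(d,"s6",230,190,290,230,12)
E
```

```text
time: 5.43
position: [0.5012, 0.1451, 0.0528]
tool_rot: [-1.528, 0.921, 1.53]
ft_force: [-0.3, 0.7, -1.2]
grip_width: 0.685
72.76129650318934 116.26054766028254 [0.50122677 0.1450728  0.05282587] [-0.15024576 -0.11322527  0.06677434]
```

View pics/s6.png

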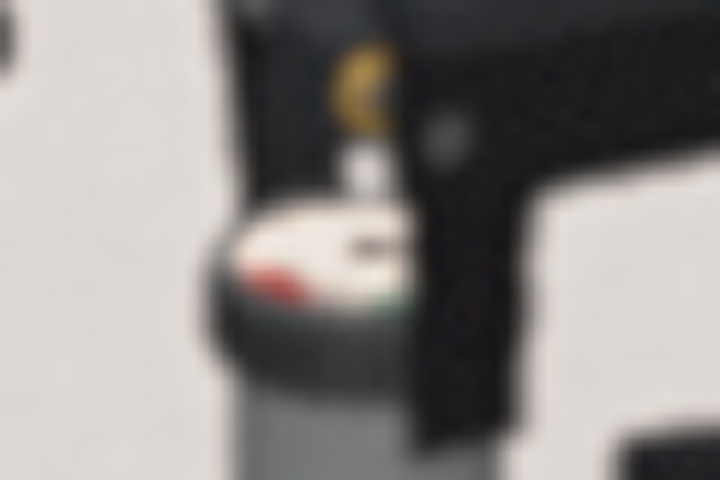

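The bezel turned 43.5° (0.76 rad), and red and green have swung round to match. I'll release, rise and check from above.

```bash
python3 -m handwheel '[{"xyz":[0,0,0],"angular":[0,0,0]},{"xyz":[0,0,0],"angular":[0,0,0]},{"xyz":[0,0,0],"angular":[0,0,0]},{"xyz":[0,0,3],"angular":[0,0,0]},{"xyz":[0,0,4],"angular":[0,0,0]}]' 8.7; python3 -m handwheel '[{"xyz":[0,0,4],"angular":[0,0,0]},{"xyz":[0,0,4],"angular":[0,0,0]},{"xyz":[0,0,3],"angular":[0,0,-6]},{"xyz":[1,-3.5,0],"angular":[0,0,-6]},{"xyz":[1,-3.8,0],"angular":[0,0,0]}]';python3 -m handwheel '[{"xyz":[1,-3.8,0],"angular":[0,0,0]},{"xyz":[1,-3.8,0],"angular":[0,0,0]},{"xyz":[1,-3.8,0],"angular":[0,0,0]},{"xyz":[0,0,0],"angular":[0,0,0]},{"xyz":[0,0,0],"angular":[0,0,0]}]'
python3 - <<'E'
from h import *
from scipy.spatial.transform import Rotation as R
y=lambda r:np.degrees(np.arctan2(*R.from_rotvec(r).as_matrix()[[1,0],[2,2]]))
s=get_state();print(y(s["tool_rot"]),s["position"],s["joint_positions"])
d=get_image("top"); crop(d,"t7",215,170,375,250,5)
E
```

```text
time: 5.9
position: [0.4945, 0.1424, 0.1163]
tool_rot: [-1.511, 0.948, 1.53]
ft_force: [0.4, 1.4, 1.0]
grip_width: 0.958
time: 6.32
position: [0.5148, 0.0773, 0.2397]
tool_rot: [-1.361, 1.059, 1.373]
ft_force: [0.5, -0.4, 0.0]
grip_width: 1.004
time: 6.73
position: [0.5471, -0.0507, 0.2439]
tool_rot: [-1.354, 1.065, 1.352]
ft_force: [0.4, 0.9, 0.3]
grip_width: 1.001
101.96997456030593 [ 0.54712514 -0.05073435  0.24391353] [-0.36753197  0.07663125  0.45808063  1.70610743 -0.0652745   1.34543265
  1.88231563]
```

View pics/t7.png

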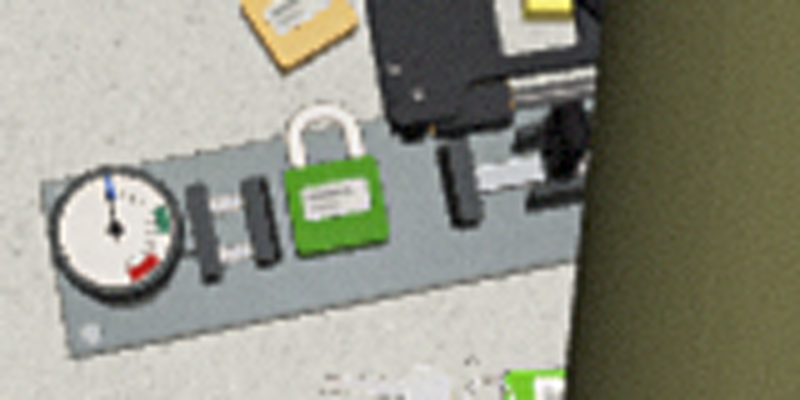

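The blue mark is now under the needle, at crop pixel (110,187) against the hub at (115,228), with green at (162,220) and red at (145,266). I'll put numbers on it.

```bash
cat >> h.py <<'E'
YV=np.array([-.2355,.9719]); XV=np.array([.9719,.2355]); C0=np.array([.5297,.0217]); D0=np.array([.5004,.1447])
def dial(d):
    s=8; x0,y0=222,200
    sub=cv2.resize(d["pixels"][y0:236,x0:256],None,fx=s,fy=s,interpolation=cv2.INTER_CUBIC)
    h=cv2.cvtColor(sub,cv2.COLOR_BGR2HSV); out={}
    H,S,V=h[...,0],h[...,1],h[...,2]
    for k,m in dict(blue=(H>100)&(H<130)&(S>110),green=(H>60)&(H<95)&(S>90),red=((H<8)|(H>172))&(S>130)).items():
        n,l,st,ce=cv2.connectedComponentsWithStats(m.astype(np.uint8))
        if n<2: continue
        i=1+np.argmax(st[1:,4]); c=ce[i]
        r=onz(d,(x0+(c[0]+.5)/s-.5,y0+(c[1]+.5)/s-.5),.076)[:2]-D0
        out[k]=(round(float(np.arctan2(-(r@YV),r@XV)),3),round(float(np.hypot(*r)),4),int(st[i,4]))
    # needle: darkest direction at radii 5-17mm
    g=cv2.cvtColor(d["pixels"],cv2.COLOR_BGR2GRAY).astype(np.float32)
    th=np.arange(-.5,3.2,.03); rr=np.linspace(.006,.016,12)
    P=np.array([[*(D0+r*(np.cos(t)*XV-np.sin(t)*YV)),.076] for t in th for r in rr])
    q=proj(d,P).astype(np.float32); v=cv2.remap(g,q[:,0],q[:,1],cv2.INTER_LINEAR).reshape(len(th),-1).mean(1)
    w=np.clip(np.median(v)-12-v,0,None); i=np.argmin(v); a=slice(max(0,i-6),i+7)
    out["needle"]=round(float((th[a]*w[a]).sum()/max(w[a].sum(),1e-6)),3)
    return out
E
python3 - <<'E'
from h import *
print(dial(get_image("top")))
E
```

```text
{'blue': (0.054, 0.0175, 108), 'green': (1.525, 0.0217, 422), 'red': (2.68, 0.0213, 788), 'needle': 0.024}
```

Bezel is about +0.03 rad and the needle is at 0, so the gauge is zeroed. Next, position above the trigger and handle.

```bash
python3 -m handwheel '[{"xyz":[0.6,-2.6,0],"angular":[0,0,1.6]},{"xyz":[0,0,-3],"angular":[0,0,0]},{"xyz":[0,0,-3],"angular":[0,0,0]},{"xyz":[0,0,0],"angular":[0,0,0]},{"xyz":[0,0,0],"angular":[0,0,0]}]'
python3 - <<'E'
from h import *
from scipy.spatial.transform import Rotation as R
s=get_state();m=R.from_rotvec(s["tool_rot"]).as_matrix();print(m.round(3),np.degrees(np.arctan2(m[1,2],m[0,2])))
p=s["position"];r=p[:2]-C0;print("rel",r@XV,r@YV)
d=get_image("side"); crop(d,"s8",235,140,355,300,5); print(proj(d,[p]))
# expected finger inner faces
for a in (-.0435,.0435): print(proj(d,[p+np.r_[a*YV,0]]))
print("dial",dial(get_image("top")))
E
```

```text
time: 7.25
position: [0.554, -0.0682, 0.1838]
tool_rot: [-1.382, 1.037, 1.381]
ft_force: [1.1, 0.6, 0.7]
grip_width: 0.999
[[ 0.026 -0.968 -0.248]
 [ 0.032 -0.247  0.969]
 [-0.999 -0.033  0.024]] 104.3441559354374
rel 0.002419111001056285 -0.09305159216151111
[[292.72495479 197.66324062]]
[[300.80063438 206.7599682 ]]
[[285.42765434 189.4454027 ]]
dial {'blue': (0.053, 0.0174, 94), 'green': (1.522, 0.0218, 417), 'red': (2.675, 0.0213, 780), 'needle': 0.025}
```

View pics/s8.png

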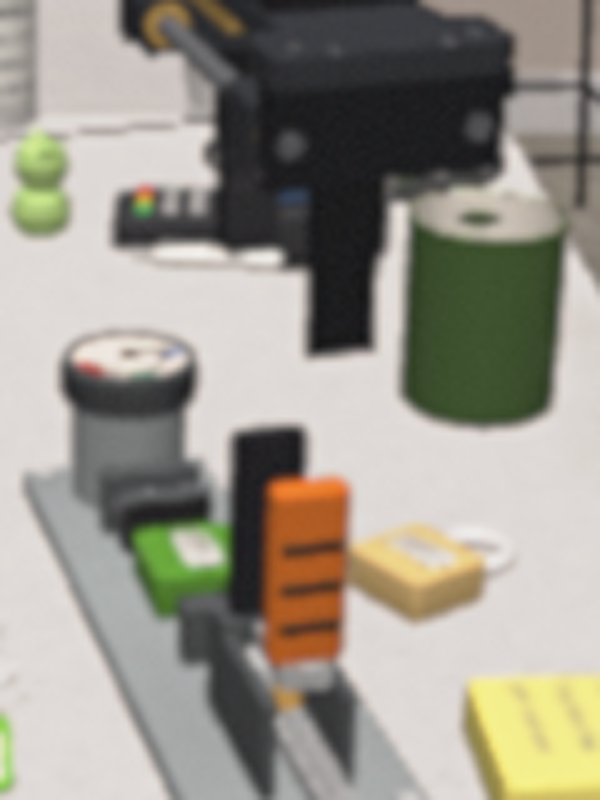

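The fingers are high enough, and the trigger (crop (307,570)) and handle (268,520) are both below the gripper. I'll correct the slight tilt and position, then descend.

```bash
cat > w.py <<'E'
from h import *
from scipy.spatial.transform import Rotation as R
s=get_state();m=R.from_rotvec(s["tool_rot"]).as_matrix();p=s["position"];r=p[:2]-C0
print("rel",(r@XV).round(4),(r@YV).round(4),"z",p[2].round(4),"yaw",np.degrees(np.arctan2(m[1,2],m[0,2])).round(1),"tilt",m[:2,0].round(3),"f",s["ft_force"].round(1),"fy",(s["ft_force"][:2]@YV).round(1),"w",(87*s["grip_width"]).round(1),"t",s["time"])
E
python3 -m handwheel '[{"xyz":[0,-0.9,0],"angular":[-1.8,1.5,0]},{"xyz":[0,0,0],"angular":[0,0,0]},{"xyz":[0,0,0],"angular":[0,0,0]}]'; python3 w.py
```

```text
time: 7.6
position: [0.5564, -0.0753, 0.189]
tool_rot: [-1.396, 1.074, 1.389]
ft_force: [0.0, 0.1, 0.2]
grip_width: 1.0Traceback (most recent call last):
  File "w.py", line 4, in <module>
    print("rel",(r@XV).round(4),(r@YV).round(4),"z",p[2].round(4),"yaw",np.degrees(np.arctan2(m[1,2],m[0,2])).round(1),"tilt",m[:2,0].round(3),"f",s["ft_force"].round(1),"fy",(s["ft_force"][:2]@YV).round(1),"w",(87*s["grip_width"]).round(1),"t",s["time"])
                                                                                                                                                                                                                   ^^^^^^^^^^^^^^^^^^^^^^^^^^
AttributeError: 'float' object has no attribute 'round'
```

```bash
sed -i 's/(87\*s\["grip_width"\]).round(1)/round(87*s["grip_width"],1)/' w.py; python3 w.py;  python3 -m handwheel '[{"xyz":[-0.2,-0.2,-1.5],"angular":[0,0,0]},{"xyz":[0,0,-1.5],"angular":[0,0,0]},{"xyz":[0,0,0],"angular":[0,0,0]}]'; python3 w.py
```

```text
rel 0.0031 -0.1005 z 0.189 yaw 104.5 tilt [0.006 0.001] f [0.  0.1 0.2] fy 0.1 w 87.0 t 7.6
time: 7.85
position: [0.5574, -0.0755, 0.1628]
tool_rot: [-1.401, 1.064, 1.383]
ft_force: [-0.7, -0.3, -0.7]
grip_width: 1.004
rel 0.004 -0.1009 z 0.1628 yaw 104.6 tilt [0.016 0.004] f [-0.7 -0.3 -0.7] fy -0.2 w 87.4 t 7.85
```

```bash
python3 -m handwheel '[{"xyz":[-0.4,-0.1,-1.5],"angular":[0,0.9,-1]},{"xyz":[0,0,-1.5],"angular":[0,0,0]},{"xyz":[0,0,0],"angular":[0,0,0]}]'; python3 w.py
python3 - <<'E'
from h import *
d=get_image("side"); crop(d,"s9",235,140,355,300,5)
E
```

```text
time: 8.1
position: [0.5545, -0.0758, 0.1342]
tool_rot: [-1.378, 1.081, 1.38]
ft_force: [-0.6, 0.3, -1.2]
grip_width: 0.999
rel 0.0011 -0.1006 z 0.1342 yaw 103.5 tilt [0.004 0.006] f [-0.6  0.3 -1.2] fy 0.5 w 86.9 t 8.1
```

View pics/s9.png

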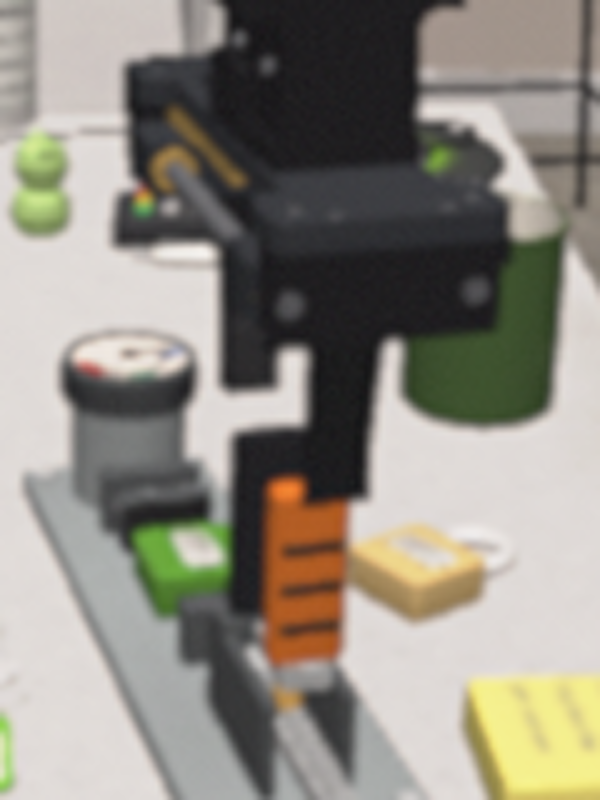

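Run:
```python
from h import *
d=get_image("side")
f=lambda a:((a-[235,140])*5+2).round(0).tolist()
W=lambda x,y,z:[*(C0+x*XV+y*YV),z]
print("trig outer top corners",f(proj(d,[W(-.014,-.13,.13),W(.014,-.13,.13)])))
print("trig bottom",f(proj(d,[W(-.014,-.13,.062),W(.014,-.13,.062)])))
p=get_state()["position"]
print("finger back tip",f(proj(d,[np.r_[p[:2]-.0585*YV+a*XV,p[2]] for a in(-.0095,.0095)])))
print("handle outer top",f(proj(d,[W(-.014,-.072,.13),W(.014,-.072,.13)])))
```

```text
trig outer top corners [[271.0, 484.0], [351.0, 476.0]]
trig bottom [[266.0, 663.0], [343.0, 654.0]]
finger back tip [[319.0, 502.0], [375.0, 496.0]]
handle outer top [[224.0, 416.0], [299.0, 409.0]]
```

Trigger and finger projections match the picture to within ~3 mm. Descending.

```bash
python3 -m handwheel '[{"xyz":[0,0,-1.5],"angular":[0,0,0]},{"xyz":[0,0,-1.5],"angular":[0,0,0]},{"xyz":[0,0,0],"angular":[0,0,0]}]'; python3 w.py
```

```text
time: 8.45
position: [0.5584, -0.0763, 0.1094]
tool_rot: [-1.383, 1.075, 1.372]
ft_force: [-1.3, -0.3, -0.6]
grip_width: 1.001
rel 0.0048 -0.102 z 0.1094 yaw 103.5 tilt [0.013 0.006] f [-1.3 -0.3 -0.6] fy 0.0 w 87.1 t 8.45
```

```bash
python3 -m handwheel '[{"xyz":[-0.1,0,-1.4],"angular":[0,0,0]},{"xyz":[0,0,-0.8],"angular":[0,0,0]},{"xyz":[0,0,0],"angular":[0,0,0]}]'; python3 w.py
```

```text
time: 8.7
position: [0.5597, -0.0764, 0.0904]
tool_rot: [-1.385, 1.072, 1.368]
ft_force: [-0.3, -0.1, -1.0]
grip_width: 0.996
rel 0.0061 -0.1024 z 0.0904 yaw 103.4 tilt [0.017 0.006] f [-0.3 -0.1 -1. ] fy -0.0 w 86.6 t 8.7
```

```bash
python3 -m handwheel '[{"xyz":[-0.5,0,-0.6],"angular":[-0.3,1,0]},{"xyz":[0,0,0],"angular":[0,0,0]},{"xyz":[0,0,0],"angular":[0,0,0]}]'; python3 w.py;  python3 -m handwheel '[{"xyz":[0,0,0],"angular":[0,0,0]},{"xyz":[0,0,0],"angular":[0,0,0]},{"xyz":[0,0,0],"angular":[0,0,0]},{"xyz":[0,0,0],"angular":[0,0,0]}]' 5.8 25; python3 w.py
```

```text
time: 8.95
position: [0.5557, -0.0765, 0.0864]
tool_rot: [-1.38, 1.088, 1.379]
ft_force: [-0.2, -0.3, 0.1]
grip_width: 0.997
rel 0.0022 -0.1016 z 0.0864 yaw 103.4 tilt [0.001 0.001] f [-0.2 -0.3  0.1] fy -0.2 w 86.8 t 8.95
time: 9.28
position: [0.5568, -0.0765, 0.088]
tool_rot: [-1.381, 1.086, 1.377]
ft_force: [-0.3, -0.7, 0.5]
grip_width: 0.78
rel 0.0032 -0.1019 z 0.088 yaw 103.4 tilt [0.004 0.001] f [-0.3 -0.7  0.5] fy -0.6 w 67.9 t 9.2833
```

```bash
python3 -m handwheel '[{"xyz":[0,0,0],"angular":[0,0,0]},{"xyz":[0,0,0],"angular":[0,0,0]},{"xyz":[0,0,0],"angular":[0,0,0]},{"xyz":[0,0,0],"angular":[0,0,0]}]'; python3 w.py
python3 - <<'E'
from h import *
d=get_image("side"); crop(d,"s10",235,140,355,300,5)
d=get_image("top"); crop(d,"t10",215,170,375,250,5);print(dial(d))
E
```

```text
time: 9.62
position: [0.5572, -0.0775, 0.0884]
tool_rot: [-1.382, 1.087, 1.375]
ft_force: [0.5, -0.4, -0.9]
grip_width: 0.674
rel 0.0034 -0.1029 z 0.0884 yaw 103.4 tilt [ 0.005 -0.   ] f [ 0.5 -0.4 -0.9] fy -0.5 w 58.6 t 9.6167
{'blue': (0.053, 0.0175, 104), 'green': (1.524, 0.0217, 436), 'red': (2.681, 0.0213, 797), 'needle': 0.024}
```

View pics/s10.png

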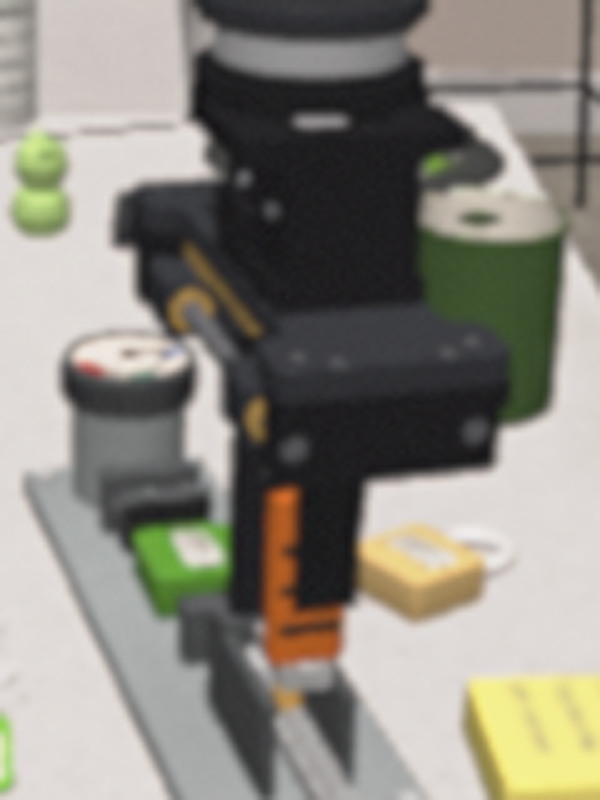

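View pics/t10.png

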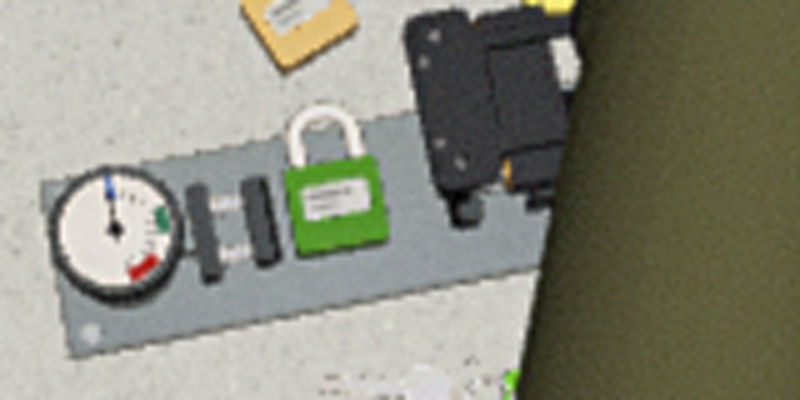

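The fingers now straddle the trigger and handle at a 58.6 mm opening. The near finger is about 4 mm off-centre, which I'll trim during the stroke. First stroke: close while the centre follows to +y.

```bash
python3 -m handwheel '[{"xyz":[-0.35,0.1,-0.2],"angular":[0,0,0]},{"xyz":[-0.05,0.2,0],"angular":[0,0,0]},{"xyz":[-0.05,0.2,0],"angular":[0,0,0]},{"xyz":[-0.05,0.2,0],"angular":[0,0,0]},{"xyz":[-0.05,0.2,0],"angular":[0,0,0]}]' 3.9; python3 w.py; python3 -m handwheel '[{"xyz":[-0.05,0.2,0],"angular":[0,0,0]},{"xyz":[0,0.1,0],"angular":[0,0,0]},{"xyz":[0,0,0],"angular":[0,0,0]},{"xyz":[0,0,0],"angular":[0,0,0]}]'; python3 w.py;python3 - <<'E'
from h import *
d=get_image("side"); crop(d,"s11",235,140,355,300,5)
d=get_image("top"); crop(d,"t11",215,170,375,250,5);print(dial(d))
E
```

```text
time: 10.13
position: [0.5548, -0.0692, 0.088]
tool_rot: [-1.388, 1.083, 1.368]
ft_force: [4.2, -5.4, -2.7]
grip_width: 0.465
rel 0.003 -0.0942 z 0.088 yaw 103.4 tilt [ 0.013 -0.003] f [ 4.2 -5.4 -2.7] fy -6.3 w 40.4 t 10.1333
time: 10.47
position: [0.5547, -0.0686, 0.088]
tool_rot: [-1.39, 1.086, 1.364]
ft_force: [1.8, -1.5, -0.8]
grip_width: 0.452
rel 0.003 -0.0937 z 0.088 yaw 103.3 tilt [ 0.014 -0.006] f [ 1.8 -1.5 -0.8] fy -1.8 w 39.3 t 10.4667
{'blue': (0.052, 0.0174, 97), 'green': (1.523, 0.0217, 422), 'red': (2.681, 0.0213, 797), 'needle': 0.024}
```

View pics/s11.png

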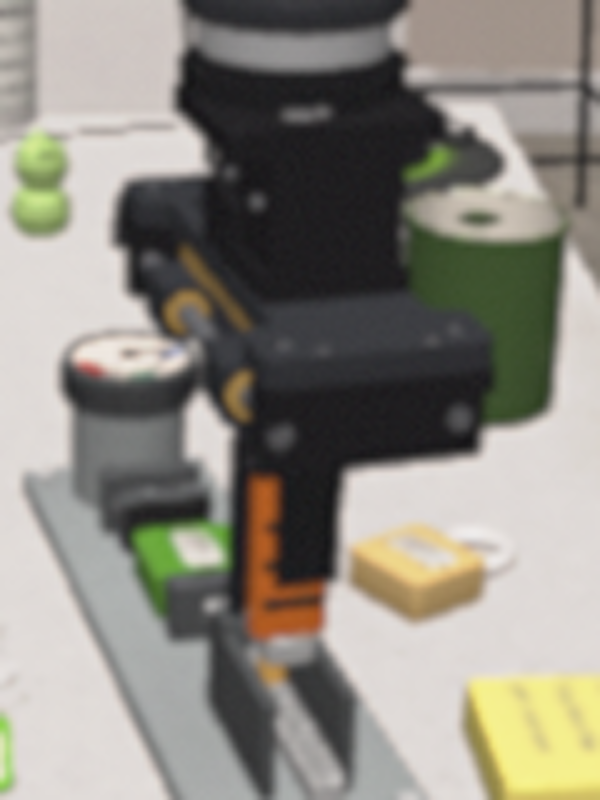

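View pics/t11.png

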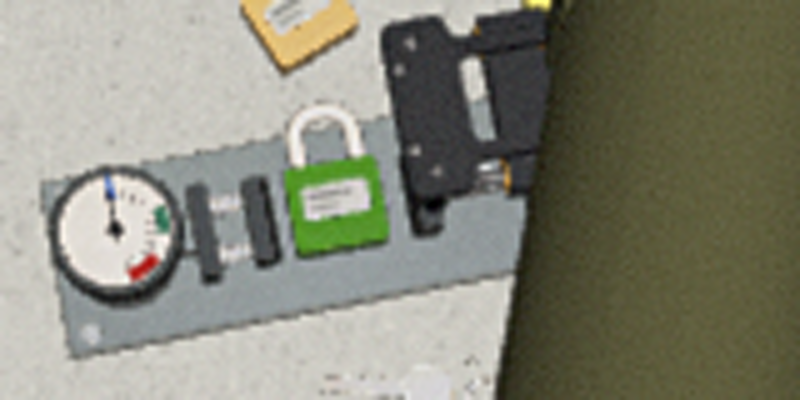

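The jaw advanced about 19 mm (near-end front edge from crop x 455 to 415) and the needle stayed at 0. I'll return the trigger, then do the second stroke.

```bash
python3 -m handwheel '[{"xyz":[0.05,-0.2,0],"angular":[0,0,0]},{"xyz":[0.05,-0.2,0],"angular":[0,0,0]},{"xyz":[0.05,-0.2,0],"angular":[0,0,0]},{"xyz":[0.05,-0.2,0],"angular":[0,0,0]},{"xyz":[0.05,-0.2,0],"angular":[0,0,0]}]' 6.3; python3 -m handwheel '[{"xyz":[-0.4,-0.1,-0.3],"angular":[0.3,0.8,0]},{"xyz":[0,0,0],"angular":[0,0,0]},{"xyz":[0,0,0],"angular":[0,0,0]},{"xyz":[0,0,0],"angular":[0,0,0]}]'; python3 w.py;python3 - <<'E'
from h import *
d=get_image("side"); crop(d,"s12",235,140,355,300,5)
d=get_image("top"); crop(d,"t12",215,170,375,250,5);print(dial(d))
E
```

```text
time: 10.98
position: [0.5569, -0.0783, 0.0878]
tool_rot: [-1.39, 1.085, 1.366]
ft_force: [0.2, 0.1, -0.4]
grip_width: 0.694
time: 11.32
position: [0.551, -0.0788, 0.0837]
tool_rot: [-1.373, 1.092, 1.384]
ft_force: [-0.4, -0.8, 0.1]
grip_width: 0.729
rel -0.003 -0.1027 z 0.0837 yaw 103.3 tilt [-0.006  0.003] f [-0.4 -0.8  0.1] fy -0.7 w 63.4 t 11.3167
{'blue': (0.053, 0.0174, 101), 'green': (1.523, 0.0217, 428), 'red': (2.679, 0.0213, 789), 'needle': 0.024}
```

View pics/s12.png

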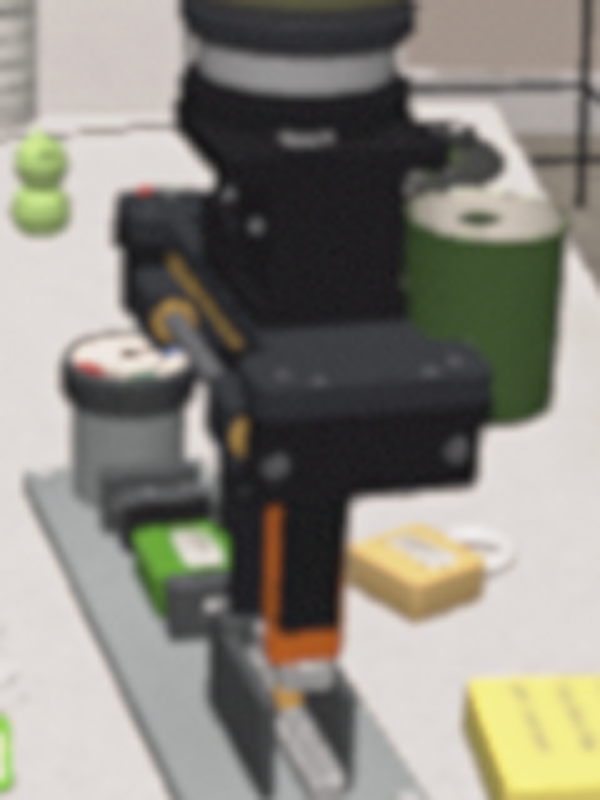

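View pics/t12.png

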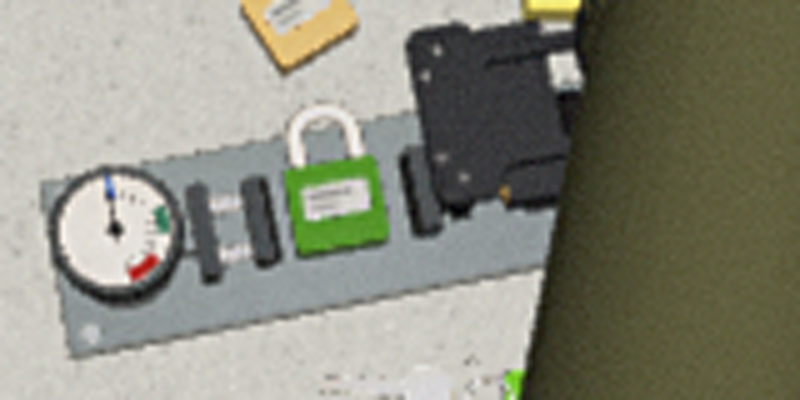

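The jaw stayed put about 12 mm from the padlock (jaw edge crop x≈409, padlock edge ≈382). The trigger is back and the finger is centred. Second stroke.

```bash
python3 -m handwheel '[{"xyz":[0,0.1,0],"angular":[0,0,0]},{"xyz":[-0.05,0.2,0],"angular":[0,0,0]},{"xyz":[-0.05,0.2,0],"angular":[0,0,0]},{"xyz":[-0.05,0.2,0],"angular":[0,0,0]},{"xyz":[-0.05,0.2,0],"angular":[0,0,0]}]' 3.9; python3 w.py; python3 -m handwheel '[{"xyz":[-0.05,0.2,0],"angular":[0,0,0]},{"xyz":[0,0.1,0],"angular":[0,0,0]},{"xyz":[0,0,0],"angular":[0,0,0]},{"xyz":[0,0,0],"angular":[0,0,0]}]'; python3 w.py;python3 - <<'E'
from h import *
d=get_image("top"); crop(d,"t13",215,170,375,250,5);print(dial(d))
E
```

```text
time: 11.83
position: [0.5494, -0.071, 0.0837]
tool_rot: [-1.376, 1.094, 1.382]
ft_force: [2.7, -5.1, -2.6]
grip_width: 0.479
rel -0.0026 -0.0948 z 0.0837 yaw 103.3 tilt [-0.004 -0.001] f [ 2.7 -5.1 -2.6] fy -5.6 w 41.6 t 11.8333
time: 12.17
position: [0.5492, -0.07, 0.0837]
tool_rot: [-1.379, 1.096, 1.379]
ft_force: [1.3, -2.6, -1.6]
grip_width: 0.448
rel -0.0026 -0.0937 z 0.0837 yaw 103.3 tilt [-0.003 -0.004] f [ 1.3 -2.6 -1.6] fy -2.8 w 39.0 t 12.1667
{'blue': (0.055, 0.0175, 103), 'green': (1.523, 0.0217, 414), 'red': (2.68, 0.0213, 791), 'needle': 0.024}
```

View pics/t13.png

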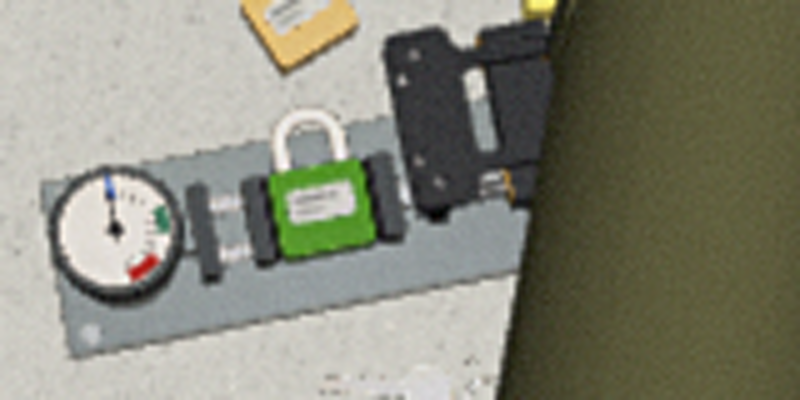

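The jaw now pushes the padlock to within ~2 mm of the anvil (padlock left edge crop ≈273, anvil 262) with the needle still at 0. I'll return the trigger, then do the last stroke in small steps.

```bash
python3 -m handwheel '[{"xyz":[0.05,-0.2,0],"angular":[0,0,0]},{"xyz":[0.05,-0.2,0],"angular":[0,0,0]},{"xyz":[0.05,-0.2,0],"angular":[0,0,0]},{"xyz":[0.05,-0.2,0],"angular":[0,0,0]},{"xyz":[0.05,-0.2,0],"angular":[0,0,0]}]' 6.3; python3 -m handwheel '[{"xyz":[0.1,0,0],"angular":[0,0,0]},{"xyz":[0,0,0],"angular":[0,0,0]},{"xyz":[0,0,0],"angular":[0,0,0]},{"xyz":[0,0,0],"angular":[0,0,0]}]'; python3 w.py; python3 -m handwheel '[{"xyz":[0,0.1,0],"angular":[0,0,0]},{"xyz":[0,0.1,0],"angular":[0,0,0]},{"xyz":[0,0.1,0],"angular":[0,0,0]},{"xyz":[0,0.1,0],"angular":[0,0,0]},{"xyz":[0,0,0],"angular":[0,0,0]}]' 5.2; python3 w.py
python3 - <<'E'
from h import *
d=get_image("top"); crop(d,"t14",215,170,375,250,5);print(dial(d))
E
```

```text
time: 12.63
position: [0.5516, -0.0794, 0.0837]
tool_rot: [-1.378, 1.095, 1.38]
ft_force: [-0.4, -0.8, -0.1]
grip_width: 0.697
time: 12.97
position: [0.5529, -0.0784, 0.084]
tool_rot: [-1.376, 1.093, 1.381]
ft_force: [-0.3, 0.6, -0.6]
grip_width: 0.725
rel -0.001 -0.1027 z 0.084 yaw 103.3 tilt [-0.004 -0.   ] f [-0.3  0.6 -0.6] fy 0.6 w 63.1 t 12.9667
time: 13.38
position: [0.5525, -0.0762, 0.0839]
tool_rot: [-1.378, 1.096, 1.38]
ft_force: [-0.2, -0.8, -0.1]
grip_width: 0.606
rel -0.0009 -0.1005 z 0.0839 yaw 103.3 tilt [-0.004 -0.003] f [-0.2 -0.8 -0.1] fy -0.7 w 52.7 t 13.3833
{'blue': (0.041, 0.0174, 152), 'green': (1.524, 0.0217, 419), 'red': (2.679, 0.0213, 795), 'needle': 1.183}
```

View pics/t14.png

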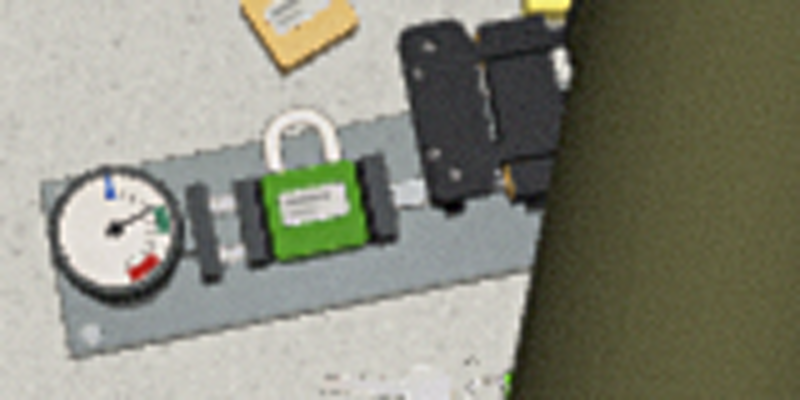

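The needle is now at 1.18 rad, just short of the green band at crop (150,212). Let the fingers settle, then trim.

```bash
python3 -m handwheel '[{"xyz":[0,0,0],"angular":[0,0,0]},{"xyz":[0,0,0],"angular":[0,0,0]},{"xyz":[0,0,0],"angular":[0,0,0]},{"xyz":[0,0,0],"angular":[0,0,0]}]'; python3 w.py
python3 - <<'E'
from h import *
print(dial(get_image("top")))
E
```

```text
time: 13.77
position: [0.5525, -0.076, 0.0839]
tool_rot: [-1.378, 1.096, 1.381]
ft_force: [-1.7, -0.8, -0.6]
grip_width: 0.603
rel -0.0008 -0.1003 z 0.0839 yaw 103.3 tilt [-0.004 -0.003] f [-1.7 -0.8 -0.6] fy -0.4 w 52.5 t 13.7667
{'blue': (0.038, 0.0174, 149), 'green': (1.52, 0.0216, 429), 'red': (2.678, 0.0213, 797), 'needle': 1.296}
```

```bash
python3 -m handwheel '[{"xyz":[0,0,0],"angular":[0,0,0]},{"xyz":[0,0,0],"angular":[0,0,0]},{"xyz":[0,0,0],"angular":[0,0,0]},{"xyz":[0,0,0],"angular":[0,0,0]},{"xyz":[0,0,0],"angular":[0,0,0]}]' 5.15; python3 w.py
python3 - <<'E'
from h import *
print(dial(get_image("top")))
E
python3 -m handwheel '[{"xyz":[0,0,0],"angular":[0,0,0]},{"xyz":[0,0,0],"angular":[0,0,0]},{"xyz":[0,0,0],"angular":[0,0,0]},{"xyz":[0,0,0],"angular":[0,0,0]},{"xyz":[0,0,0],"angular":[0,0,0]}]'; python3 w.py
python3 - <<'E'
from h import *
d=get_image("top");print(dial(d)); crop(d,"t16",215,170,375,250,5)
d=get_image("side"); crop(d,"s16",235,140,355,300,5)
E
```

```text
time: 14.23
position: [0.5525, -0.0758, 0.0839]
tool_rot: [-1.378, 1.095, 1.381]
ft_force: [-0.8, -1.7, 0.4]
grip_width: 0.599
rel -0.0008 -0.1001 z 0.0839 yaw 103.3 tilt [-0.004 -0.003] f [-0.8 -1.7  0.4] fy -1.4 w 52.1 t 14.2333
{'blue': (0.038, 0.0174, 152), 'green': (1.518, 0.0215, 439), 'red': (2.68, 0.0213, 791), 'needle': 1.401}
time: 14.7
position: [0.5525, -0.0758, 0.084]
tool_rot: [-1.378, 1.095, 1.381]
ft_force: [-1.7, -0.7, 0.4]
grip_width: 0.599
rel -0.0008 -0.1001 z 0.084 yaw 103.3 tilt [-0.004 -0.003] f [-1.7 -0.7  0.4] fy -0.3 w 52.1 t 14.7
{'blue': (0.037, 0.0174, 150), 'green': (1.519, 0.0216, 441), 'red': (2.682, 0.0213, 790), 'needle': 1.399}
```

View pics/t16.png

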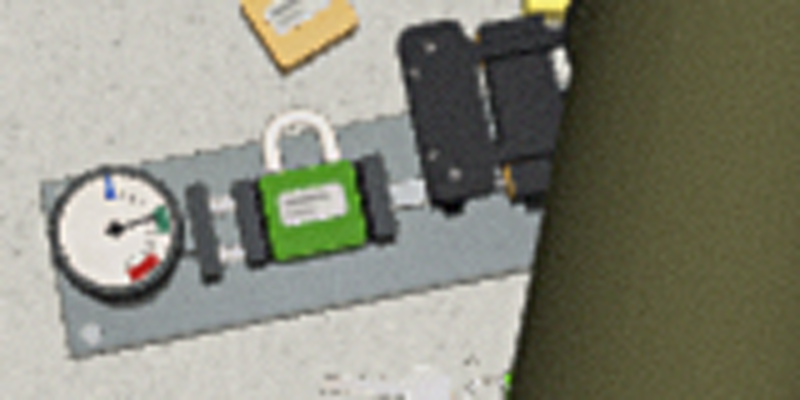

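View pics/s16.png

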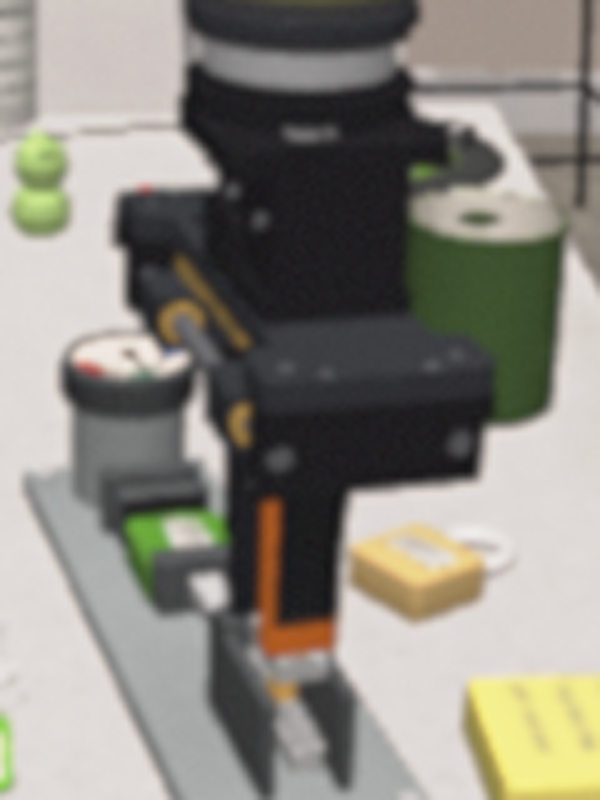

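The needle is steady at 1.40 rad, in the green band (crop (155,215)). The padlock lies flat between jaw and anvil, the bystanders in view haven't moved, and the fingers are holding the trigger. Handing in.

Run:
```python
from bench import *
print(close_job())
```

```text
the job is handed in; nothing more can be done
None
```

I handed the job in at about 15 s of the 56 s allowed, with the padlock clamped and the needle steady in the green band. No verdict was reported.

- **Gauge:** I carried the arm over the monitor, gripped the bezel and turned it about 0.76 rad anticlockwise. At the last look the blue mark read about 0.04 rad from zero (0.15 allowed), and the jaw was still about 30 mm from the padlock when I zeroed it.
- **Clamping:** I squeezed the trigger against the handle for two full strokes, letting it come back after each. A third, partial stroke brought the jaw onto the padlock and the padlock onto the anvil. The highest needle reading was 1.40 rad, well short of the red.
- **Last checks:**
  - The needle read 1.40 rad twice, about half a second apart (1.05 to 1.95 allowed).
  - The fingers were still holding the trigger at a 52.1 mm opening with a 25 N grip setting.
  - The sideways force on the wrist was only about 1 N.
  - The padlock looked flat.

**Not measured or only partly checked:**
- **Forces:** the jaw-on-padlock and finger-on-trigger forces were not measured. I inferred them from the needle (about 12 N on the anvil) and from the stalled grip.
- **Finger opening:** it stopped 0.6 mm wider than the last command (51.5 mm), which fits the fingers pressing on the trigger.
- **Bystanders:** the brass padlock, sticky pad and mug looked unmoved, by eye only. The arm partly hid the key in the last pictures, but I never worked near it.

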